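Pack the pinions and close the crate

TASK

Take the three steel pinions that lean in the runway and stand them upright in the empty cells of the divided crate, one per cell, so that all six cells are filled. Then lift the loose cover onto the crate so that it sits level and fully seated on the rim. Set everything down gently rather than letting it fall, and leave the fusee, the click spring, the dish and the tool handle where they lie.

Things in the scene. Friction and masses are not known exactly. Their poses are not given: they have to be found in the camera images.
- pinion1: steel pinion in one piece with its arbor, round, 0.27 kg: toothed head 36 mm across, 28 tall at the foot; collar 22 across up to 34; smooth arbor 14 across up to 89; pivot 9 across up to 95. Origin: centre of the flat underside, z along the arbor to the pivot. Starts leaning in the runway, z 30 degrees from vertical, neighbours' axes 42 to 70 mm away
- pinion2: steel pinion in one piece with its arbor, round, 0.27 kg: toothed head 36 mm across, 28 tall at the foot; collar 22 across up to 34; smooth arbor 14 across up to 89; pivot 9 across up to 95. Origin: centre of the flat underside, z along the arbor to the pivot. Starts leaning in the runway, z 30 degrees from vertical, neighbours' axes 42 to 70 mm away
- pinion3: steel pinion in one piece with its arbor, round, 0.27 kg: toothed head 36 mm across, 28 tall at the foot; collar 22 across up to 34; smooth arbor 14 across up to 89; pivot 9 across up to 95. Origin: centre of the flat underside, z along the arbor to the pivot. Starts leaning in the runway, z 30 degrees from vertical, neighbours' axes 42 to 70 mm away
- pinion4: steel pinion in one piece with its arbor, round, 0.27 kg: toothed head 36 mm across, 28 tall at the foot; collar 22 across up to 34; smooth arbor 14 across up to 89; pivot 9 across up to 95. Origin: centre of the flat underside, z along the arbor to the pivot. Starts upright in a cell of the crate (which one varies)
- pinion5: steel pinion in one piece with its arbor, round, 0.27 kg: toothed head 36 mm across, 28 tall at the foot; collar 22 across up to 34; smooth arbor 14 across up to 89; pivot 9 across up to 95. Origin: centre of the flat underside, z along the arbor to the pivot. Starts upright in a cell of the crate (which one varies)
- pinion6: steel pinion in one piece with its arbor, round, 0.27 kg: toothed head 36 mm across, 28 tall at the foot; collar 22 across up to 34; smooth arbor 14 across up to 89; pivot 9 across up to 95. Origin: centre of the flat underside, z along the arbor to the pivot. Starts upright in a cell of the crate (which one varies)
- runway: wooden channel 200 mm long (y) on a foot 90 x 200 mm, screwed down; origin under the foot's centre, z up. The channel is tipped 30 degrees about y, so the pinions in it lean with their tops towards its +x. Along the lean above its ledge: back board on the +x side 40 mm tall, front lip 8, wooden end stop (-y) 30
- ledge (a point): middle of the runway's tipped ledge, 32 mm above the bench: the pinions' undersides rest on the line through it along the runway's y. The back board's face is 18.8 mm from the pinions' axes
- gate (a point): small brass gate, shut across the +y end of the runway's channel, 33 mm tall along the lean; this point is at its middle. It stays shut
- crate: open wooden crate, fast on the bench, 124 (x) x 176 (y) mm outside; origin under its centre, z up. Floor 6 mm thick; six cells with cork discs, 2 across x and 3 across y, each 48 x 48 mm inside at 52 mm pitch; partitions 4 mm thick, their tops 36 mm above the bench. Walls 12 mm thick with a stepped rim
- rim (a point): centre of the crate's mouth, level with the rim's flat outer shoulder, 45 mm above the bench and 8 mm wide, on which the cover's lower edge sits. Inside the shoulder a lip 4 mm thick with a rounded top rises to 52 mm; its outer faces measure 108 (x) x 160 (y) mm
- cell1 (a point): centre of the floor of one cell of the crate (6 mm above the bench); three cells are empty at the start, which three varies
- cell2 (a point): centre of the floor of one cell of the crate (6 mm above the bench); three cells are empty at the start, which three varies
- cell3 (a point): centre of the floor of one cell of the crate (6 mm above the bench); three cells are empty at the start, which three varies
- cell4 (a point): centre of the floor of one cell of the crate (6 mm above the bench); three cells are empty at the start, which three varies
- cell5 (a point): centre of the floor of one cell of the crate (6 mm above the bench); three cells are empty at the start, which three varies
- cell6 (a point): centre of the floor of one cell of the crate (6 mm above the bench); three cells are empty at the start, which three varies
- cover: deep loose plywood cover for the crate, a box open below, 0.26 kg, 123 (x) x 175 (y) mm outside, 71 tall, walls and top 5; inside 113 x 165, 66 deep (2.5 mm play all round the crate's lip, 10 mm over the pivots). Origin: centre of its lower edge plane, z up. Fits either way round, sides parallel to the crate's. Starts standing on the bench
- cover_grip (a point): middle of the wooden grip bar on top of the cover, 86.5 mm above the cover's lower edge, over its centre; the bar is 16 mm wide (cover's x), 80 long (y) and 31 tall (from 71 to 102 mm above the lower edge)
- fusee: bystander: brass fusee cone standing upright, foot 50 mm across, 60 mm tall; origin at the centre of its underside
- click_spring: bystander: blued steel click spring, a flat hook about 60 mm across and 6 mm high lying on the bench; origin near its middle, on the bench
- dish: bystander: shallow white enamelled iron dish of brass bushings, 100 mm across, 26 mm tall; origin at the centre of its underside
- tool_handle: bystander: turned walnut tool handle with a brass ferrule lying on the bench, 108 mm long, 29 mm thick; origin under its middle
Things that resemble listed ones, but are neither listed nor needed, are in the scene too. Leave any turquoise look-alike of the pinion2 alone.

How it is judged:
By the outcome, as a careful person would: the job done as asked, in the order asked, and still so for the second after the job is handed in, with the robot touching nothing.
It also fails if it takes over 72 s, if anything falls off the work surface, if the arm or the gripper's body presses on something with over 40 N, if the wrist force passes 120 N, or if a joint passes its speed limit or range.

ROBOT

A 6-joint arm with a two-finger parallel gripper is mounted at the origin on the work surface. World frame = base frame: x ahead of the robot, y to its left, z up, the work surface at z = 0. Lengths are in m, angles in rad, forces in N, time in s.
With the tool pointing down it reaches from about 0.35 to 0.975 m from the base axis. Payload 4.9 kg.
Tool frame: the origin (TCP) lies at the very end of the fingers, on their centre line; the grasp point (between the pads) lies 19 mm behind it; z points along the fingers, y is the line along which they close (so a half turn about z gives the same grasp; the last joint's range is limited). The gripper opens to 85 mm and grips with 20 to 120 N. Pads are 22 mm wide; open, the fingers measure 114 mm over their backs; the gripper's body (76 mm by 85 mm) begins 54 mm behind the grasp point. The pads swing forward as they close: fully open they stand 13 mm farther back than shut.
Start: joints at [-1.25, 0.053, 1.613, -0, 1.476, -0.119], TCP at [0.266, -0.566, 0.231] pointing down, gripper open.
Joint ranges: [-3.01, 3.01], [-1.01, 2.22], [0.06, 2.58], [-1.02, 4.17], [0.09, 2.62], [-3.14, 3.14]. Speed limits (rad/s): [2.57, 2.57, 3.14, 3.14, 3.14, 3.14].

INTERFACE

Orientations are given as a unit quaternion [w, x, y, z].
In Python, from plant import monitor, vision, manip gives the robot as it stands. The module is installed in compiled form; this text tells all that it offers.
- The arm moves only by the tool arm_command, never from a script. Its argument "rows" is a list of rows, each a list of 3 entries, a list of its own where there are three numbers: the finger opening in mm, from 0 to 85.4, then the shift along the world's x, y, z in units of 30 cm (1.0 is 30 cm), then the turn, a rotation vector about the world's x, y, z in units of pi/2 rad (1.0 is pi/2 rad). In form: [[claw, [x, y, z], [wx, wy, wz]], ...]. A call has 1 to 12 rows; each row is the pose to reach, as a shift and turn from the pose commanded when the call began; what a row does not reach only later rows make up. A row lasts 1/12 s, in which the tool goes at most 41.7 mm and 7.16 degrees, less where a joint would pass 70% of its speed; a pose out of reach is approached as far as the arm can. A call with a number of a shift or a turn outside -1 to 1 is refused whole. A call with a gripper value outside its range is refused whole. The fingers move at their own pace and stop on an object; the grip force is fixed at half the most. Time passes only in rows, so rows that repeat a pose let the fingers close. It gives the time, the measured TCP pose, the force, the opening and the grip force at its end, in the units of the state.
- monitor.state(): the state, without advancing time (a new reading comes with each control period).
- vision.grab_frame(name): name is "scene" or "top" or "wrist"; returns a dict with "color" (480x640x3 uint8, red, green, blue), "z_map" (480x640 float32, m along the optical axis (not along the pixel's ray), 0 where there is no reading), "mtx" (3x3 intrinsics, pixels), "R" (3x3) and "t" (3): a world point X has camera coordinates R X + t. Camera axes: x right, y down, z forward; pixel columns grow to the right and rows downward; lengths in m; the calibration is good to about 2 mm. A picture is of the moment at which its call begins.
- manip.job_done(): hands the job in; it is judged then, once.
The state is a dict: "time": time; "joint_pos": joint angles; "joint_vel": joint speeds; "joint_efforts": joint torques, N m; "tool_pos": TCP position; "tool_rot": TCP orientation; "contact_force": force on the tool from outside, world axes, zero at the start; "ft_torque": the same for the moment, N m; "gripper_width": opening from 0.0 (shut) to 1.0 (fully open); "grasp_force": force on a finger pad.
Only numpy, scipy, OpenCV 4.12 (cv2) and the standard library are available. Lean on these libraries where they do the work, as an engineer would, in place of code of your own. Each camera call takes 0.05 s, during which the arm holds its last target. There are 200 camera calls.

## Working session

There is one attempt and no reset: what is moved stays moved. The work goes in short steps, Python scripts to look and compute and a tool call to move; the robot and the scene stay as the last step left them, time stands still between calls to the robot, and variables do not carry over. Pictures are saved under pics/ and viewed, at most 10 in all, crops included, and the job is handed in when it is done.

Besides the shell and the picture viewer there is one more tool, called after "Emit:" as name(argument=value, ...), one argument or row to a line, values as JSON. arm_command: Moves the arm, as the interface text tells. Shifts and turns lie within -1 to 1; 1 stands for 30 cm of shift or pi/2 rad of turn. Its arguments: {"type":"object","properties":{"rows":{"type":"array"}},"required":["rows"]}

```bash
mkdir -p pics
cat > h.py <<'E'
import numpy as np, cv2
from plant import monitor, vision, manip
def grab(n):
    f=vision.grab_frame(n); np.savez(f'{n}.npz',**f); return f
def world(f):
    z=f['z_map']; v,u=np.mgrid[:480,:640]; K=f['mtx']
    c=np.stack([(u-K[0,2])/K[0,0]*z,(v-K[1,2])/K[1,1]*z,z],-1)
    w=(c-f['t'])@f['R']; w[z==0]=np.nan; return w
def proj(f,X):
    c=np.atleast_2d(X)@f['R'].T+f['t']; p=c@f['mtx'].T; return p[:,:2]/p[:,2:]
E
python3 - <<'E'
from h import *
for n in ('top','scene'):
    f=grab(n); cv2.imwrite(f'pics/{n}0.png',f['color'][...,::-1]); print(n,f['mtx'].round(1).tolist(),(-f['R'].T@f['t']).round(3),f['R'].round(2).tolist())
s=monitor.state();print({k:np.round(v,3).tolist() for k,v in s.items()})
E
```

```text
top [[504.1, 0.0, 313.5], [0.0, 504.1, 244.8], [0.0, 0.0, 1.0]] [0.459 0.075 1.071] [[0.01, -1.0, -0.0], [-0.99, -0.01, -0.1], [0.1, 0.0, -0.99]]
scene [[521.2, 0.0, 320.3], [0.0, 521.2, 239.8], [0.0, 0.0, 1.0]] [ 0.965 -0.447  0.778] [[0.76, 0.65, 0.01], [0.48, -0.55, -0.69], [-0.44, 0.53, -0.73]]
{'time': 0.1, 'joint_pos': [-1.25, 0.053, 1.614, -0.0, 1.476, -0.119], 'joint_vel': [-0.001, 0.0, -0.003, -0.0, 0.001, -0.001], 'joint_efforts': [0.0, -39.49, -37.136, -0.0, 0.004, -0.0], 'tool_pos': [0.266, -0.565, 0.23], 'tool_rot': [-0.001, 0.976, 0.218, -0.0], 'contact_force': [-0.021, 0.398, -0.826], 'ft_torque': [0.013, 0.001, -0.023], 'grasp_force': 0.0, 'gripper_width': 0.997}
```

View pics/top0.png

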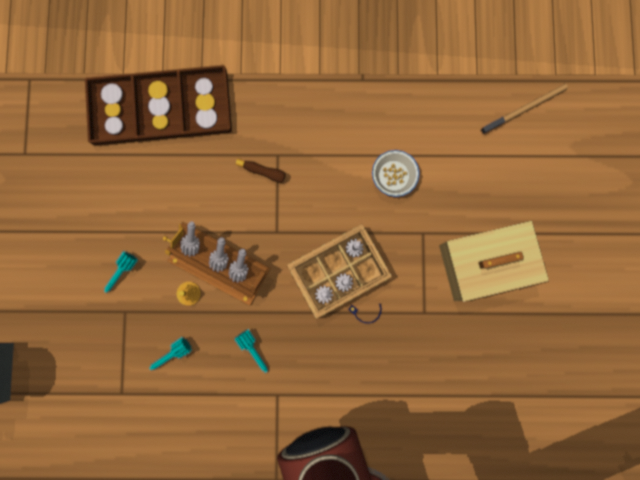

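View pics/scene0.png

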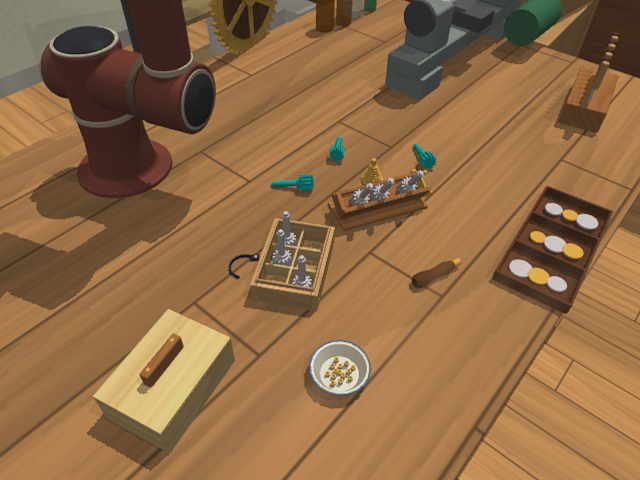

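The top view shows the runway at about (217,262) with three leaning steel pinions (190,240), (218,255), (238,265). The crate is at (341,271), with pinions in three cells (355,247), (343,283), (323,294). The cover is at (497,262). The turquoise pieces at (120,270), (172,353), (252,350) are look-alikes to leave alone.

```bash
cat > m.py <<'E'
from h import *
T=dict(np.load('top.npz'));S=dict(np.load('scene.npz'))
WT,WS=world(T),world(S)
def box(W,c,r,z0,z1):
    m=(np.abs(W[...,0]-c[0])<r)&(np.abs(W[...,1]-c[1])<r)&(W[...,2]>z0)&(W[...,2]<z1); return m
def rc(p): 
    r=cv2.minAreaRect((p[:,:2]*1000).astype(np.float32)); return np.round(r[0],1),np.round(r[1],1),round(r[2],1)
print('bench z',[np.nanmedian(WT[320:330,100:600,2]),np.nanmedian(WS[230:250,380:400,2])])
cc=WT[271,341,:2]; cov=WT[262,520]; print(cc,cov)
for n,W,I in(('T',WT,T),('S',WS,S)):
    m=box(W,cc,.12,.040,.056); print(n,'crate',rc(W[m]),m.sum())
    m=box(W,cov,.14,.066,.076); print(n,'cover',rc(W[m]),m.sum(),np.nanmedian(W[m][:,2]))
    m=box(W,cov,.14,.090,.112); print(n,'bar',rc(W[m]),m.sum(),np.nanmedian(W[m][:,2]))
    hsv=cv2.cvtColor(I['color'],cv2.COLOR_RGB2HSV)
    g=(hsv[...,1]<70)&(hsv[...,2]>60)
    for nm,c,zl in(('runway',WT[262,217,:2],.085),('crate',cc,.06)):
        m=box(W,c,.13,zl,.14)&g
        k,l,st,_=cv2.connectedComponentsWithStats(m.astype(np.uint8))
        for i in range(1,k):
            if st[i,4]<6: continue
            p=W[l==i]; q=p[p[:,2]>p[:,2].max()-.012]
            print(n,nm,st[i,4],(p.mean(0)*1000).round(1),'tip',(q.mean(0)*1000).round(1),'zmax',p[:,2].max().round(4),'dir',(lambda v:(v*np.sign(v[2])).round(2))(np.linalg.svd(p-p.mean(0))[2][0]))
E
python3 m.py
python3 - <<'E'
from h import *
T=np.load('top.npz')['color'];S=np.load('scene.npz')['color']
a=cv2.resize(T[210:330,150:400],None,fx=3.2,fy=3.2)[...,::-1][:300];a=cv2.resize(T[215:325,155:395],(800,300),interpolation=3)
b=cv2.resize(S[150:310,240:440],(375,300),interpolation=3);c=cv2.resize(T[215:310,430:560],(410,300),interpolation=3)
cv2.imwrite('pics/crop1.png',np.vstack([a,np.hstack([b,c,np.zeros((300,15,3),np.uint8)])])[...,::-1])
E
```

```text
bench z [np.float64(-0.0004341812916187344), np.float64(-0.0004732638214735874)]
[0.51159278 0.02228913] [ 0.5284146  -0.32923933  0.07142748]
T crate (array([511.8,  28.5]), array([124.1, 176. ]), 29.2) 1662
T cover (array([ 531.9, -285.3]), array([123. , 176.9]), 13.9) 5017 0.0702602015744778
T bar (array([ 531.9, -284.7]), array([15.8, 80.2]), 14.3) 354 0.10085861761979018
T runway 85 [586.7 318.3 102.9] tip [592.2 316.  111.5] zmax 0.1176 dir [ 0.53 -0.24  0.81]
T runway 90 [557.  259.8 103.5] tip [561.7 257.7 110.5] zmax 0.1167 dir [ 0.57 -0.25  0.78]
T runway 90 [535.  219.6 103.3] tip [540.2 217.  111.6] zmax 0.1195 dir [ 0.53 -0.27  0.8 ]
T crate 54 [558.4  -3.3  92.1] tip [559.6  -3.7  97.7] zmax 0.1044 dir [ 0.18 -0.07  0.98]
T crate 45 [487.8  18.3  94.8] tip [488.1  17.6  96.6] zmax 0.1027 dir [ 0.18 -0.26  0.95]
T crate 39 [463.4  59.4  96.7] tip [463.4  59.1  97.1] zmax 0.1041 dir [-0.11 -0.77  0.62]
S crate (array([510.4,  28.4]), array([124.3, 181. ]), 29.3) 1843
S cover (array([ 530.3, -285.1]), array([125.8, 176.2]), 13.7) 7620 0.07034955362335421
S bar (array([ 530.6, -285.4]), array([18.3, 80.9]), 14.2) 684 0.10051039475497828
S runway 73 [590.3 314.5 102.4] tip [593.5 314.1 108.9] zmax 0.1145 dir [ 0.47 -0.06  0.88]
S runway 69 [559.9 255.4 102.7] tip [562.9 254.8 109.5] zmax 0.1158 dir [ 0.48 -0.1   0.87]
S runway 71 [537.9 215.1 102.9] tip [540.8 215.1 109.7] zmax 0.1167 dir [ 0.48 -0.03  0.88]
S crate 122 [465.   55.8  82.8] tip [463.8  57.2  96.5] zmax 0.1026 dir [-0.06  0.07  1.  ]
S crate 133 [489.8  14.8  83.5] tip [488.7  15.9  96.4] zmax 0.1031 dir [-0.06  0.08  1.  ]
S crate 144 [560.9  -7.3  82.6] tip [559.9  -6.1  95.9] zmax 0.1022 dir [-0.05  0.07  1.  ]
```

View pics/crop1.png

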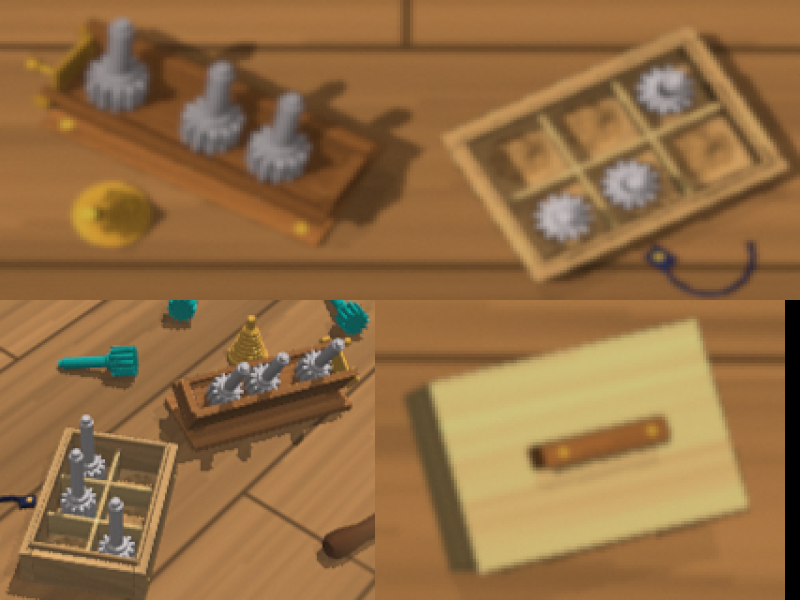

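The crop confirms it: three grey steel pinions lean in the runway, and the crate's empty cells are at crop (535,155), (605,125), (710,150). The cover's bar runs along its long side. Next I'll refine the pinion axes and compute the first poses.

```bash
cat >> h.py <<'E'
from scipy.spatial.transform import Rotation as Ro
def down(yaw_deg):  # tool pointing down, closing line (tool y) at yaw
    y=np.radians(yaw_deg); Y=np.array([np.cos(y),np.sin(y),0]); Z=np.array([0,0,-1.]); return Ro.from_matrix(np.stack([np.cross(Y,Z),Y,Z],1))
def units(p0,R0,p1,R1):
    return (np.array(p1)-p0)/.3, (R1*R0.inv()).as_rotvec()/(np.pi/2)
def cur():
    s=monitor.state(); q=s['tool_rot']; return np.array(s['tool_pos']),Ro.from_quat([q[1],q[2],q[3],q[0]])
E
python3 - <<'E'
import io,contextlib
with contextlib.redirect_stdout(io.StringIO()): from m import *
a=np.array([.442,-.234,.866]);P=[]
def gray(I):
    h=cv2.cvtColor(I['color'],cv2.COLOR_RGB2HSV); return (h[...,1]<70)&(h[...,2]>60)
for n,W,I in(('T',WT,T),('S',WS,S)):
    cam=-I['R'].T@I['t']; G=gray(I)
    for c,ax,o in(((592.8,315.2),a,[.442*95,-.234*95,0]),((562.2,256.3),a,[.442*95,-.234*95,0]),((540.5,216.2),a,[.442*95,-.234*95,0]),((463.6,58),np.array([0,0,1.]),0),((488.5,16.5),np.array([0,0,1.]),0),((559.8,-5),np.array([0,0,1.]),0)):
        tip=np.array([*c,114 if ax is a else 101])/1e3
        d=W-tip; s=d@ax; r=np.linalg.norm(d-s[...,None]*ax,axis=-1)
        m=(s>-.032)&(s<-.008)&(r<.014)&G; p=W[m].mean(0)
        v=cam-p; v-=v@ax*ax; v/=np.linalg.norm(v); q=p-.785*.007*v
        z=.107 if ax is a else .09
        q=q+ax*(z-q[2])/ax[2]; print(n,m.sum(),(q*1e3).round(1))
# fusee
h=cv2.cvtColor(T['color'],cv2.COLOR_RGB2HSV); m=(h[...,0]>18)&(h[...,0]<32)&(h[...,1]>150)&box(WT,WT[293,188,:2],.05,.008,.07)
print('fusee',rc(WT[m]))
E
```

```text
T 40 [594.  316.9 107. ]
T 45 [563.3 258.5 107. ]
T 43 [541.5 217.7 107. ]
T 5 [466.9  56.6  90. ]
T 11 [489.5  15.   90. ]
T 14 [560.5  -5.6  90. ]
S 37 [592.6 316.9 107. ]
S 34 [561.5 258.7 107. ]
S 36 [538.9 217.7 107. ]
S 65 [461.6  59.3  90. ]
S 69 [486.3  17.8  90. ]
S 73 [557.7  -3.8  90. ]
fusee (array([463.5, 342.8]), array([40.1, 42.6]), 84.1)
```

Run:
```python
from h import *
p,R=cur(); R1=Ro.from_rotvec(np.radians(30)*np.array([.471,.882,0]))*down(-28.1)
for b in(0,180):
    t=Ro.from_rotvec(np.radians(30)*np.array([.471,.882,0]))*down(-28.1+b)
    print([x.round(4).tolist() for x in units(p,R,[.5594,.2075,.1446],t)])
print([x.round(4).tolist() for x in units(p,R,[.590,.191,.205],R1)])
```

```text
[[0.9783, 2.575, -0.2852], [0.2447, 0.2328, 0.3984]]
[[0.9783, 2.575, -0.2852], [-0.3016, 0.3176, -1.5458]]
[[1.0803, 2.52, -0.0839], [0.2447, 0.2328, 0.3984]]
```

Emit:
arm_command(
  rows=[
    [40, [0.06, 0.14, 0], [0.05, 0.05, 0.08]],
    [40, [0.12, 0.28, 0], [0.1, 0.1, 0.16]],
    [40, [0.17, 0.41, 0], [0.14, 0.13, 0.22]],
    [40, [0.22, 0.54, 0], [0.18, 0.17, 0.29]],
    [40, [0.28, 0.67, 0], [0.22, 0.21, 0.35]],
    [40, [0.33, 0.8, 0], [0.2447, 0.2328, 0.3984]],
    [40, [0.39, 0.93, 0], [0.2447, 0.2328, 0.3984]],
    [40, [0.42, 1, 0], [0.2447, 0.2328, 0.3984]],
  ],
)

```text
time: 0.77
tool_pos: [0.3931, -0.2625, 0.2296]
tool_rot: [-0.223, 0.827, 0.498, -0.134]
contact_force: [-0.2, 0.3, -0.2]
gripper_width: 0.468
grasp_force: 0.0
```

Emit:
arm_command(
  rows=[
    [40, [0.06, 0.14, 0], [0, 0, 0]],
    [40, [0.12, 0.28, 0], [0, 0, 0]],
    [40, [0.17, 0.41, 0], [0, 0, 0]],
    [40, [0.22, 0.54, 0], [0, 0, 0]],
    [40, [0.28, 0.67, 0], [0, 0, 0]],
    [40, [0.33, 0.8, 0], [0, 0, 0]],
    [40, [0.39, 0.93, 0], [0, 0, 0]],
    [40, [0.42, 1, 0], [0, 0, 0]],
  ],
)

```text
time: 1.43
tool_pos: [0.5184, 0.0373, 0.2309]
tool_rot: [-0.221, 0.828, 0.497, -0.133]
contact_force: [0.3, 0.1, -0.1]
gripper_width: 0.468
grasp_force: 0.0
```

Emit:
arm_command(
  rows=[
    [40, [0.06, 0.14, -0.02], [0, 0, 0]],
    [40, [0.12, 0.28, -0.04], [0, 0, 0]],
    [40, [0.17, 0.4, -0.06], [0, 0, 0]],
    [40, [0.22, 0.48, -0.08], [0, 0, 0]],
    [40, [0.24, 0.52, -0.084], [0, 0, 0]],
    [40, [0.24, 0.52, -0.084], [0, 0, 0]],
  ],
)

```text
time: 1.93
tool_pos: [0.5899, 0.1929, 0.2045]
tool_rot: [-0.221, 0.828, 0.498, -0.134]
contact_force: [-0.2, -0.3, -0.5]
gripper_width: 0.47
grasp_force: 0.0
```

Run:
```python
from h import *
p,R=cur(); R1=Ro.from_rotvec(np.radians(30)*np.array([.471,.882,0]))*down(-28.1)
print(p.round(4),[x.round(4).tolist() for x in units(p,R,[.5594,.2075,.1446],R1)],monitor.state()['gripper_width'])
f=grab('wrist');W=world(f);cv2.imwrite('pics/w1.png',f['color'][...,::-1]);print(proj(f,[[.5402,.2177,.107],[.5245,.226,.0762],[.5624,.2586,.107]]).round(1).tolist())
```

```text
[0.5899 0.1929 0.2045] [[-0.1015, 0.0488, -0.1995], [0.0006, -0.0004, -0.0023]] 0.47046237295373816
[[323.6, 240.0], [323.5, 229.3], [324.3, 176.4]]
```

View pics/w1.png

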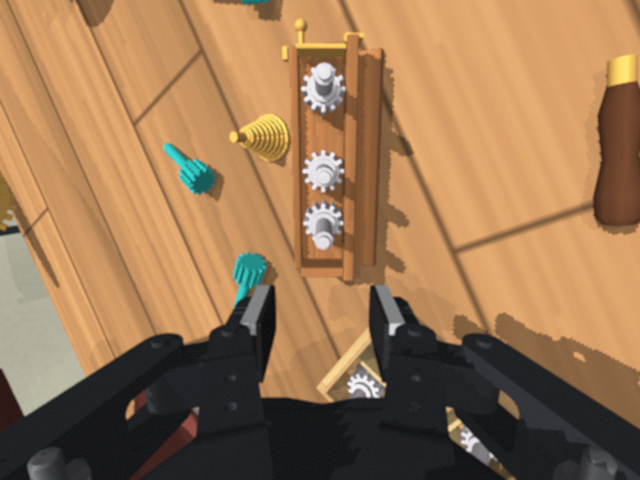

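The wrist view shows the three pinions in a line at columns of about 323, with pinion3's tip at (322,242). This agrees with the predicted (323.6,240).

Emit:
arm_command(
  rows=[
    [40, [-0.05, 0.025, -0.1], [0, 0, 0]],
    [40, [-0.1, 0.05, -0.2], [0, 0, 0]],
    [40, [-0.15, 0.075, -0.29], [0, 0, 0]],
    [40, [-0.18, 0.09, -0.36], [0, 0, 0]],
    [40, [-0.205, 0.103, -0.41], [0, 0, 0]],
    [40, [-0.218, 0.11, -0.428], [0, 0, 0]],
    [40, [-0.218, 0.11, -0.428], [0, 0, 0]],
    [5, [-0.218, 0.11, -0.428], [0, 0, 0]],
    [5, [-0.218, 0.11, -0.428], [0, 0, 0]],
    [5, [-0.218, 0.11, -0.428], [0, 0, 0]],
    [5, [-0.218, 0.11, -0.428], [0, 0, 0]],
    [5, [-0.218, 0.11, -0.428], [0, 0, 0]],
  ],
)

```text
time: 2.98
tool_pos: [0.5261, 0.2233, 0.0799]
tool_rot: [-0.221, 0.829, 0.497, -0.132]
contact_force: [-1.1, -1.8, 5.7]
gripper_width: 0.147
grasp_force: 58.4
```

Emit:
arm_command(
  rows=[
    [5, [0.015, -0.008, 0.03], [0, 0, 0]],
    [5, [0.04, -0.021, 0.08], [0, 0, 0]],
    [5, [0.07, -0.037, 0.14], [0, 0, 0]],
    [5, [0.1, -0.053, 0.2], [0, 0, 0]],
    [5, [0.12, -0.07, 0.26], [-0.02, -0.037, 0]],
    [5, [0.12, -0.12, 0.32], [-0.05, -0.093, 0]],
    [5, [0.1, -0.2, 0.37], [-0.08, -0.15, 0]],
    [5, [0.06, -0.3, 0.38], [-0.11, -0.206, 0]],
    [5, [0.02, -0.4, 0.38], [-0.14, -0.262, 0]],
    [5, [0.0, -0.5, 0.38], [-0.157, -0.294, 0]],
    [5, [0.0, -0.6, 0.38], [-0.157, -0.294, 0]],
    [5, [0.0, -0.65, 0.38], [-0.157, -0.294, 0]],
  ],
)

```text
time: 3.98
tool_pos: [0.5235, 0.0262, 0.1919]
tool_rot: [0.002, 0.858, 0.514, 0.0]
contact_force: [0.9, 0.5, -4.1]
gripper_width: 0.146
grasp_force: 59.2
```

Run:
```python
from h import *
p,R=cur(); s=monitor.state()
print(p.round(4),(R.as_matrix()[:,2]).round(3),s['gripper_width'],s['grasp_force'],np.round(s['contact_force'],2))
T=grab('top');W=world(T);hsv=cv2.cvtColor(T['color'],cv2.COLOR_RGB2HSV)
S=grab('scene');W2=world(S)
for n,f,W in(('T',T,W),('S',S,W2)):
    h=cv2.cvtColor(f['color'],cv2.COLOR_RGB2HSV);m=(h[...,1]<70)&(h[...,2]>60)&(np.hypot(W[...,0]-p[0],W[...,1]-p[1])<.04)&(W[...,2]<p[2]-.005)&(W[...,2]>.05)
    q=W[m]; print(n,m.sum(), (q.mean(0)*1e3).round(1) if len(q) else '', q[:,2].min() if len(q) else '')
a=S['color'][100:280,230:430]; cv2.imwrite('pics/c1.png',cv2.resize(a,(660,594),interpolation=3)[...,::-1])
```

```text
[0.5235 0.0262 0.1919] [ 0.002 -0.003 -1.   ] 0.14555167094393406 59.246326088905334 [ 0.95  0.46 -4.08]
T 35 [488.9  18.4  96. ] 0.0711235505998804
S 570 [520.8  18.5 139. ] 0.050427267159538956
```

View pics/c1.png

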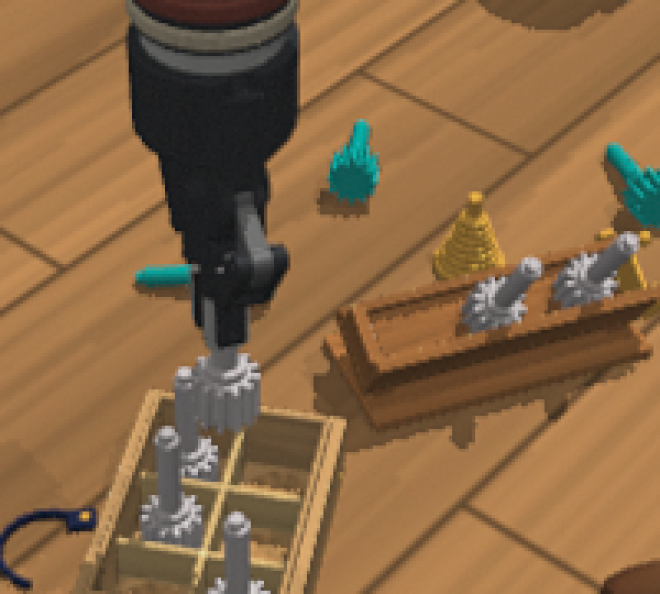

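```bash
cat >> h.py <<'E'
def held(f,p,z0,z1,r):
    """axis xy of the vertical held pinion from surface points between z0,z1 (radius r)"""
    W=world(f);h=cv2.cvtColor(f['color'],cv2.COLOR_RGB2HSV)
    m=(h[...,1]<70)&(h[...,2]>60)&(np.hypot(W[...,0]-p[0],W[...,1]-p[1])<.035)&(W[...,2]<z1)&(W[...,2]>z0)
    q=W[m];c=-f['R'].T@f['t'];v=(c-q.mean(0))[:2];v/=np.linalg.norm(v)
    return m.sum(),((q.mean(0)[:2]-.785*r*v)*1e3).round(1)
E
python3 - <<'E'
from h import *
S=dict(np.load('scene.npz'))
print(held(S,[.5235,.0262],.118,.162,.0175)); W=world(S)
m=(np.hypot(W[...,0]-.5235,W[...,1]-.0262)<.035)&(W[...,2]>.108); print(np.histogram(W[m][:,2],bins=np.arange(.108,.2,.004)))
E
```

```text
(np.int64(244), array([522.3,  28. ]))
(array([ 0,  0,  0,  0,  0,  0,  7, 24, 36, 33, 37, 35, 41, 87, 52, 46, 19,
       11, 13,  1,  7,  9, 22]), array([0.108, 0.112, 0.116, 0.12 , 0.124, 0.128, 0.132, 0.136, 0.14 ,
       0.144, 0.148, 0.152, 0.156, 0.16 , 0.164, 0.168, 0.172, 0.176,
       0.18 , 0.184, 0.188, 0.192, 0.196, 0.2  ]))
```

Emit:
arm_command(
  rows=[
    [5, [-0.01, -0.06, 0], [0, 0, 0]],
    [5, [-0.022, -0.13, 0], [0, 0, 0]],
    [5, [-0.03, -0.18, 0], [0, 0, 0]],
    [5, [-0.031, -0.186, -0.03], [0, 0, 0]],
    [5, [-0.031, -0.186, -0.06], [0, 0, 0]],
    [5, [-0.031, -0.186, -0.06], [0, 0, 0]],
    [5, [-0.031, -0.186, -0.06], [0, 0, 0]],
  ],
)

```text
time: 4.67
tool_pos: [0.5146, -0.0262, 0.172]
tool_rot: [-0.0, 0.857, 0.515, -0.001]
contact_force: [0.9, -0.3, -3.2]
gripper_width: 0.146
grasp_force: 59.3
```

Run:
```python
from h import *
p,R=cur();S=grab('scene');print(p.round(4),[held(S,p,p[2]-.055-d,p[2]-.032,.0175) for d in(0,-.004)])
W=world(S);m=(np.hypot(W[...,0]-p[0],W[...,1]-p[1])<.03)&(W[...,2]>.06); print(np.histogram(W[m][:,2]-p[2],bins=np.arange(-.08,.02,.004)))
```

```text
[ 0.5146 -0.0262  0.172 ] [(np.int64(185), array([512.9, -23.8])), (np.int64(154), array([513.2, -23.7]))]
(array([ 0,  0,  0,  0,  0,  5, 28, 32, 33, 27, 32, 40, 99, 50, 47, 16, 14,
        8,  2,  3, 10, 15, 32, 24]), array([-8.0000000e-02, -7.6000000e-02, -7.2000000e-02, -6.8000000e-02,
       -6.4000000e-02, -6.0000000e-02, -5.6000000e-02, -5.2000000e-02,
       -4.8000000e-02, -4.4000000e-02, -4.0000000e-02, -3.6000000e-02,
       -3.2000000e-02, -2.8000000e-02, -2.4000000e-02, -2.0000000e-02,
       -1.6000000e-02, -1.2000000e-02, -8.0000000e-03, -4.0000000e-03,
        6.9388939e-17,  4.0000000e-03,  8.0000000e-03,  1.2000000e-02,
        1.6000000e-02]))
```

Emit:
arm_command(
  rows=[
    [5, [0.0, -0.015, -0.04], [0, 0, 0]],
    [5, [0.0, -0.015, -0.12], [0, 0, 0]],
    [5, [0.0, -0.015, -0.21], [0, 0, 0]],
    [5, [0.0, -0.015, -0.28], [0, 0, 0]],
    [5, [0.0, -0.015, -0.32], [0, 0, 0]],
    [5, [0.0, -0.015, -0.335], [0, 0, 0]],
    [5, [0.0, -0.015, -0.345], [0, 0, 0]],
    [5, [0.0, -0.015, -0.35], [0, 0, 0]],
    [5, [0.0, -0.015, -0.35], [0, 0, 0]],
  ],
)

```text
time: 5.47
tool_pos: [0.5164, -0.032, 0.0699]
tool_rot: [0.002, 0.858, 0.514, 0.001]
contact_force: [0.0, 0.3, -3.8]
gripper_width: 0.148
grasp_force: 59.3
```

Emit:
arm_command(
  rows=[
    [5, [0.0, 0, -0.004], [0, 0, 0]],
    [5, [0.0, 0, -0.008], [0, 0, 0]],
    [5, [0.0, 0, -0.012], [0, 0, 0]],
    [5, [0.0, 0, -0.012], [0, 0, 0]],
  ],
)

```text
time: 5.8
tool_pos: [0.5155, -0.0318, 0.0653]
tool_rot: [0.001, 0.858, 0.514, 0.001]
contact_force: [1.2, 1.1, -2.7]
gripper_width: 0.144
grasp_force: 59.3
```

Emit:
arm_command(
  rows=[
    [5, [0.0, 0, -0.004], [0, 0, 0]],
    [5, [0.0, 0, -0.008], [0, 0, 0]],
    [5, [0.0, 0, -0.012], [0, 0, 0]],
    [5, [0.0, 0, -0.012], [0, 0, 0]],
  ],
)

```text
time: 6.13
tool_pos: [0.5156, -0.0319, 0.0619]
tool_rot: [0.001, 0.858, 0.514, 0.0]
contact_force: [-1.3, 0.4, 1.0]
gripper_width: 0.143
grasp_force: 59.9
```

Emit:
arm_command(
  rows=[
    [5, [0.0, 0, -0.003], [0, 0, 0]],
    [5, [0.0, 0, -0.006], [0, 0, 0]],
    [5, [0.0, 0, -0.006], [0, 0, 0]],
    [5, [0.0, 0, -0.006], [0, 0, 0]],
  ],
)

```text
time: 6.47
tool_pos: [0.516, -0.0319, 0.0619]
tool_rot: [0.001, 0.858, 0.514, 0.0]
contact_force: [-6.3, 2.0, 10.8]
gripper_width: 0.143
grasp_force: 61.1
```

Emit:
arm_command(
  rows=[
    [30, [0, 0, 0.002], [0, 0, 0]],
    [32, [0, 0, 0.002], [0, 0, 0]],
    [34, [0, 0, 0.002], [0, 0, 0]],
    [34, [0, 0, 0.002], [0, 0, 0]],
    [34, [0, 0, 0.03], [0, 0, 0]],
    [34, [0, 0, 0.1], [0, 0, 0]],
    [36, [0, 0, 0.2], [0, 0, 0]],
    [36, [0, 0, 0.32], [0, 0, 0]],
    [36, [0, 0, 0.42], [0, 0, 0]],
    [36, [0, 0, 0.42], [0, 0, 0]],
  ],
)

```text
time: 7.3
tool_pos: [0.5195, -0.0326, 0.1945]
tool_rot: [0.006, 0.858, 0.514, 0.005]
contact_force: [0.5, 0.1, 0.2]
gripper_width: 0.421
grasp_force: 0.0
```

Run:
```python
from h import *
p,R=cur(); R1=Ro.from_rotvec(np.radians(30)*np.array([.471,.882,0]))*down(-28.1)
print(p.round(4))
a=np.array([.442,-.234,.866])
for q in((562.4,258.6,107),(593.2,316.9,107)):
    g=np.array(q)/1e3-.0356*a; print(g.round(4),[x.round(4).tolist() for x in units(p,R,g+.13*a,R1)])
S=grab('scene');T=grab('top')
print(held(S,[.514,-.030],.07,.1,.007),held(T,[.514,-.030],.07,.11,.005))
```

```text
[ 0.5195 -0.0326  0.1945]
[0.5467 0.2669 0.0762] [[0.282, 0.8971, -0.019], [0.1595, 0.3035, 0.0006]]
[0.5775 0.3252 0.0762] [[0.3846, 1.0914, -0.019], [0.1595, 0.3035, 0.0006]]
(np.int64(97), array([515.4, -29.6])) (np.int64(0), array([nan, nan]))h.py:22: RuntimeWarning: Mean of empty slice.
  q=W[m];c=-f['R'].T@f['t'];v=(c-q.mean(0))[:2];v/=np.linalg.norm(v)
  ret = um.true_divide(
h.py:23: RuntimeWarning: Mean of empty slice.
  return m.sum(),((q.mean(0)[:2]-.785*r*v)*1e3).round(1)
```

Emit:
arm_command(
  rows=[
    [36, [0.04, 0.12, 0.05], [0.03, 0.05, 0]],
    [36, [0.08, 0.25, 0.1], [0.05, 0.1, 0]],
    [38, [0.12, 0.38, 0.1], [0.08, 0.15, 0]],
    [38, [0.16, 0.51, 0.08], [0.11, 0.2, 0]],
    [40, [0.2, 0.64, 0.06], [0.13, 0.25, 0]],
    [40, [0.24, 0.76, 0.03], [0.1595, 0.3035, 0.0006]],
    [40, [0.27, 0.86, 0], [0.1595, 0.3035, 0.0006]],
    [40, [0.282, 0.897, -0.019], [0.1595, 0.3035, 0.0006]],
    [40, [0.282, 0.897, -0.019], [0.1595, 0.3035, 0.0006]],
    [40, [0.282, 0.897, -0.019], [0.1595, 0.3035, 0.0006]],
  ],
)

```text
time: 8.23
tool_pos: [0.5989, 0.2371, 0.1784]
tool_rot: [-0.227, 0.826, 0.496, -0.14]
contact_force: [1.0, -0.6, 0.2]
gripper_width: 0.468
grasp_force: 0.0
```

Run:
```python
from h import *
p,R=cur(); R1=Ro.from_rotvec(np.radians(30)*np.array([.471,.882,0]))*down(-28.1)
a=np.array([.442,-.234,.866])
g=np.array((562.4,258.6,107))/1e3-.0356*a; print(p.round(4),[x.round(4).tolist() for x in units(p,R,g,R1)])
f=grab('wrist');print(proj(f,[[.5624,.2586,.107]]))
h=cv2.cvtColor(f['color'],cv2.COLOR_RGB2HSV);W=world(f)
m=(h[...,1]<70)&(h[...,2]>60)&(np.linalg.norm(W-[.5624,.2586,.107],axis=-1)<.02)
v,u=np.nonzero(m);print(u.mean(),v.mean(),len(u),u.min(),u.max())
```

```text
[0.5989 0.2371 0.1784] [[-0.1741, 0.0996, -0.3408], [-0.0013, -0.0104, -0.0019]]
[[323.25201546 245.95204515]]
323.18494623655914 242.79139784946236 465 313 333
```

Emit:
arm_command(
  rows=[
    [40, [-0.045, 0.025, -0.08], [0, -0.01, 0]],
    [40, [-0.09, 0.05, -0.17], [0, -0.01, 0]],
    [40, [-0.13, 0.075, -0.25], [0, -0.01, 0]],
    [40, [-0.155, 0.09, -0.305], [0, -0.01, 0]],
    [40, [-0.17, 0.098, -0.333], [0, -0.01, 0]],
    [40, [-0.174, 0.1, -0.341], [0, -0.01, 0]],
    [40, [-0.174, 0.1, -0.341], [0, -0.01, 0]],
    [5, [-0.174, 0.1, -0.341], [0, -0.01, 0]],
    [5, [-0.174, 0.1, -0.341], [0, -0.01, 0]],
    [5, [-0.174, 0.1, -0.341], [0, -0.01, 0]],
    [5, [-0.174, 0.1, -0.341], [0, -0.01, 0]],
    [5, [-0.174, 0.1, -0.341], [0, -0.01, 0]],
  ],
)

```text
time: 9.28
tool_pos: [0.5493, 0.2673, 0.0799]
tool_rot: [-0.222, 0.828, 0.498, -0.13]
contact_force: [-0.5, -1.2, 6.0]
gripper_width: 0.146
grasp_force: 58.4
```

Emit:
arm_command(
  rows=[
    [5, [0.015, -0.008, 0.03], [0, 0, 0]],
    [5, [0.04, -0.021, 0.08], [0, 0, 0]],
    [5, [0.07, -0.037, 0.14], [0, 0, 0]],
    [5, [0.1, -0.053, 0.2], [0, 0, 0]],
    [5, [0.12, -0.07, 0.26], [-0.02, -0.037, 0]],
    [5, [0.12, -0.12, 0.32], [-0.05, -0.093, 0]],
    [5, [0.1, -0.22, 0.37], [-0.08, -0.15, 0]],
    [5, [0.06, -0.33, 0.38], [-0.11, -0.206, 0]],
    [5, [0.02, -0.45, 0.38], [-0.14, -0.262, 0]],
    [5, [-0.02, -0.57, 0.38], [-0.157, -0.294, 0]],
    [5, [-0.04, -0.68, 0.38], [-0.157, -0.294, 0]],
    [5, [-0.042, -0.74, 0.38], [-0.157, -0.294, 0]],
  ],
)

```text
time: 10.28
tool_pos: [0.5332, 0.043, 0.1917]
tool_rot: [0.0, 0.857, 0.515, 0.001]
contact_force: [1.3, 0.7, -2.7]
gripper_width: 0.147
grasp_force: 59.1
```

Emit:
arm_command(
  rows=[
    [5, [0, -0.01, -0.02], [0, 0, 0]],
    [5, [0, -0.01, -0.06], [0, 0, 0]],
    [5, [0, -0.01, -0.06], [0, 0, 0]],
    [5, [0, -0.01, -0.06], [0, 0, 0]],
  ],
)

```text
time: 10.62
tool_pos: [0.5342, 0.0431, 0.1716]
tool_rot: [-0.002, 0.856, 0.516, -0.0]
contact_force: [-0.1, 0.1, -2.0]
gripper_width: 0.147
grasp_force: 59.1
```

Run:
```python
from h import *
S=grab('scene');p,R=cur();print(p.round(4),R.as_matrix()[:,2].round(3),held(S,p,p[2]-.053,p[2]-.032,.0175))
```

```text
[0.5348 0.0432 0.1725] [-0.     0.002 -1.   ] (np.int64(171), array([530.7,  42.8]))
```

Emit:
arm_command(
  rows=[
    [5, [0.003, -0.005, -0.04], [0, 0, 0]],
    [5, [0.003, -0.005, -0.12], [0, 0, 0]],
    [5, [0.003, -0.005, -0.21], [0, 0, 0]],
    [5, [0.003, -0.005, -0.28], [0, 0, 0]],
    [5, [0.003, -0.005, -0.32], [0, 0, 0]],
    [5, [0.003, -0.005, -0.335], [0, 0, 0]],
    [5, [0.003, -0.005, -0.345], [0, 0, 0]],
    [5, [0.003, -0.005, -0.35], [0, 0, 0]],
    [5, [0.003, -0.005, -0.354], [0, 0, 0]],
    [5, [0.003, -0.005, -0.358], [0, 0, 0]],
    [5, [0.003, -0.005, -0.362], [0, 0, 0]],
    [5, [0.003, -0.005, -0.362], [0, 0, 0]],
  ],
)

```text
time: 11.67
tool_pos: [0.5365, 0.0407, 0.0656]
tool_rot: [-0.0, 0.857, 0.516, 0.002]
contact_force: [0.2, -0.5, -1.9]
gripper_width: 0.145
grasp_force: 59.1
```

Emit:
arm_command(
  rows=[
    [5, [0.0, 0, -0.003], [0, 0, 0]],
    [5, [0.0, 0, -0.006], [0, 0, 0]],
    [5, [0.0, 0, -0.009], [0, 0, 0]],
    [5, [0.0, 0, -0.009], [0, 0, 0]],
  ],
)

```text
time: 12.0
tool_pos: [0.5359, 0.0408, 0.0622]
tool_rot: [-0.0, 0.857, 0.516, 0.001]
contact_force: [-0.6, -0.0, -3.3]
gripper_width: 0.142
grasp_force: 59.1
```

Emit:
arm_command(
  rows=[
    [5, [0.0, 0, -0.003], [0, 0, 0]],
    [5, [0.0, 0, -0.006], [0, 0, 0]],
    [5, [0.0, 0, -0.006], [0, 0, 0]],
    [5, [0.0, 0, -0.006], [0, 0, 0]],
  ],
)

```text
time: 12.33
tool_pos: [0.5364, 0.0408, 0.0619]
tool_rot: [-0.0, 0.857, 0.516, 0.001]
contact_force: [-4.2, 0.1, 4.6]
gripper_width: 0.143
grasp_force: 60.3
```

Emit:
arm_command(
  rows=[
    [30, [0, 0, 0.001], [0, 0, 0]],
    [32, [0, 0, 0.001], [0, 0, 0]],
    [34, [0, 0, 0.001], [0, 0, 0]],
    [34, [0, 0, 0.001], [0, 0, 0]],
    [34, [0, 0, 0.03], [0, 0, 0]],
    [34, [0, 0, 0.1], [0, 0, 0]],
    [36, [0, 0, 0.2], [0, 0, 0]],
    [36, [0, 0, 0.32], [0, 0, 0]],
    [36, [0, 0, 0.42], [0, 0, 0]],
    [36, [0, 0, 0.42], [0, 0, 0]],
    [36, [0, 0, 0.42], [0, 0, 0]],
  ],
)

```text
time: 13.25
tool_pos: [0.5378, 0.0407, 0.1902]
tool_rot: [0.001, 0.857, 0.516, 0.004]
contact_force: [-0.6, 0.5, -0.8]
gripper_width: 0.424
grasp_force: 0.0
```

Run:
```python
from h import *
S=grab('scene')
p,R=cur(); R1=Ro.from_rotvec(np.radians(30)*np.array([.471,.882,0]))*down(-28.1)
a=np.array([.442,-.234,.866]);q=(593.2,316.9,107)
g=np.array(q)/1e3-.0356*a; print(p.round(4),g.round(4),[x.round(4).tolist() for x in units(p,R,g+.13*a,R1)])
print(held(S,[.534,.041],.07,.1,.007))
```

```text
[0.5365 0.0408 0.1877] [0.5775 0.3252 0.0762] [[0.3282, 0.8467, 0.0037], [0.1554, 0.2966, -0.0018]]
(np.int64(95), array([534. ,  40.1]))
```

Emit:
arm_command(
  rows=[
    [36, [0.04, 0.12, 0.05], [0.03, 0.05, 0]],
    [36, [0.09, 0.25, 0.1], [0.05, 0.1, 0]],
    [38, [0.14, 0.38, 0.1], [0.08, 0.15, 0]],
    [38, [0.19, 0.51, 0.08], [0.11, 0.2, 0]],
    [40, [0.24, 0.64, 0.06], [0.13, 0.25, 0]],
    [40, [0.29, 0.75, 0.03], [0.1554, 0.2966, -0.0018]],
    [40, [0.32, 0.82, 0.01], [0.1554, 0.2966, -0.0018]],
    [40, [0.328, 0.847, 0.004], [0.1554, 0.2966, -0.0018]],
    [40, [0.328, 0.847, 0.004], [0.1554, 0.2966, -0.0018]],
    [40, [0.328, 0.847, 0.004], [0.1554, 0.2966, -0.0018]],
  ],
)

```text
time: 14.13
tool_pos: [0.6337, 0.2944, 0.1871]
tool_rot: [-0.222, 0.828, 0.497, -0.135]
contact_force: [-0.1, -0.1, 0.9]
gripper_width: 0.471
grasp_force: 0.0
```

Run:
```python
from h import *
f=grab('wrist');p,R=cur(); R1=Ro.from_rotvec(np.radians(30)*np.array([.471,.882,0]))*down(-28.1)
a=np.array([.442,-.234,.866]);q=np.array((593.2,316.9,107))/1e3
g=q-.0356*a; print(p.round(4),[x.round(4).tolist() for x in units(p,R,g,R1)],proj(f,q))
h=cv2.cvtColor(f['color'],cv2.COLOR_RGB2HSV);W=world(f)
m=(h[...,1]<70)&(h[...,2]>60)&(np.linalg.norm(W-q,axis=-1)<.02)
v,u=np.nonzero(m);print(u.mean(),v.mean(),len(u))
```

```text
[0.634  0.294  0.1883] [[-0.1885, 0.1042, -0.3736], [0.0002, -0.0012, -0.0]] [[323.06724563 244.19856445]]
323.1108490566038 240.72877358490567 424
```

Emit:
arm_command(
  rows=[
    [40, [-0.045, 0.025, -0.09], [0, 0, 0]],
    [40, [-0.09, 0.05, -0.18], [0, 0, 0]],
    [40, [-0.135, 0.075, -0.27], [0, 0, 0]],
    [40, [-0.165, 0.092, -0.33], [0, 0, 0]],
    [40, [-0.183, 0.101, -0.363], [0, 0, 0]],
    [40, [-0.1885, 0.104, -0.374], [0, 0, 0]],
    [40, [-0.1885, 0.104, -0.374], [0, 0, 0]],
    [5, [-0.1885, 0.104, -0.374], [0, 0, 0]],
    [5, [-0.1885, 0.104, -0.374], [0, 0, 0]],
    [5, [-0.1885, 0.104, -0.374], [0, 0, 0]],
    [5, [-0.1885, 0.104, -0.374], [0, 0, 0]],
    [5, [-0.1885, 0.104, -0.374], [0, 0, 0]],
  ],
)

```text
time: 15.18
tool_pos: [0.5795, 0.3262, 0.0782]
tool_rot: [-0.222, 0.828, 0.497, -0.132]
contact_force: [-0.8, -1.0, 6.3]
gripper_width: 0.145
grasp_force: 58.4
```

Emit:
arm_command(
  rows=[
    [5, [0.015, -0.008, 0.03], [0, 0, 0]],
    [5, [0.04, -0.021, 0.08], [0, 0, 0]],
    [5, [0.07, -0.037, 0.14], [0, 0, 0]],
    [5, [0.1, -0.053, 0.2], [0, 0, 0]],
    [5, [0.12, -0.07, 0.26], [-0.02, -0.037, 0]],
    [5, [0.1, -0.13, 0.32], [-0.05, -0.093, 0]],
    [5, [0.06, -0.24, 0.37], [-0.08, -0.15, 0]],
    [5, [0.01, -0.36, 0.38], [-0.11, -0.206, 0]],
    [5, [-0.06, -0.48, 0.38], [-0.14, -0.262, 0]],
    [5, [-0.13, -0.6, 0.38], [-0.157, -0.294, 0]],
    [5, [-0.19, -0.71, 0.38], [-0.157, -0.294, 0]],
    [5, [-0.22, -0.775, 0.38], [-0.157, -0.294, 0]],
  ],
)

```text
time: 16.18
tool_pos: [0.5092, 0.0914, 0.1892]
tool_rot: [-0.0, 0.858, 0.514, -0.002]
contact_force: [1.5, 0.3, -3.2]
gripper_width: 0.147
grasp_force: 59.2
```

Emit:
arm_command(
  rows=[
    [5, [-0.009, -0.02, -0.02], [0, 0, 0]],
    [5, [-0.009, -0.02, -0.06], [0, 0, 0]],
    [5, [-0.009, -0.02, -0.06], [0, 0, 0]],
    [5, [-0.009, -0.02, -0.06], [0, 0, 0]],
  ],
)

```text
time: 16.52
tool_pos: [0.5088, 0.0882, 0.1699]
tool_rot: [-0.002, 0.858, 0.514, -0.002]
contact_force: [1.0, -0.2, -3.6]
gripper_width: 0.143
grasp_force: 59.1
```

Run:
```python
from h import *
S=grab('scene');p,R=cur();print(p.round(4),R.as_matrix()[:,2].round(3),held(S,p,p[2]-.053,p[2]-.032,.0175))
W=world(S);m=(np.hypot(W[...,0]-p[0],W[...,1]-p[1])<.03)&(W[...,2]>.06); print(np.histogram(W[m][:,2]-p[2],bins=np.arange(-.068,-.016,.004))[0])
```

```text
[0.5093 0.0884 0.1706] [-0.004  0.    -1.   ] (np.int64(153), array([504.7,  87.8]))
[ 0  0  0 23 33 28 35 29 29 66 69 39]
```

Emit:
arm_command(
  rows=[
    [5, [0.005, -0.004, -0.04], [0, 0, 0]],
    [5, [0.005, -0.004, -0.12], [0, 0, 0]],
    [5, [0.005, -0.004, -0.21], [0, 0, 0]],
    [5, [0.005, -0.004, -0.28], [0, 0, 0]],
    [5, [0.005, -0.004, -0.32], [0, 0, 0]],
    [5, [0.005, -0.004, -0.335], [0, 0, 0]],
    [5, [0.005, -0.004, -0.345], [0, 0, 0]],
    [5, [0.005, -0.004, -0.35], [0, 0, 0]],
    [5, [0.005, -0.004, -0.354], [0, 0, 0]],
    [5, [0.005, -0.004, -0.358], [0, 0, 0]],
    [5, [0.005, -0.004, -0.361], [0, 0, 0]],
    [5, [0.005, -0.004, -0.361], [0, 0, 0]],
  ],
)

```text
time: 17.57
tool_pos: [0.5112, 0.0864, 0.0639]
tool_rot: [-0.0, 0.858, 0.514, -0.0]
contact_force: [-0.2, -0.6, -2.4]
gripper_width: 0.146
grasp_force: 59.2
```

Emit:
arm_command(
  rows=[
    [5, [0.0, 0, -0.003], [0, 0, 0]],
    [5, [0.0, 0, -0.006], [0, 0, 0]],
    [5, [0.0, 0, -0.006], [0, 0, 0]],
    [5, [0.0, 0, -0.006], [0, 0, 0]],
  ],
)

```text
time: 17.9
tool_pos: [0.5107, 0.0864, 0.0615]
tool_rot: [-0.001, 0.858, 0.514, -0.001]
contact_force: [0.2, 0.8, -2.8]
gripper_width: 0.144
grasp_force: 59.2
```

Emit:
arm_command(
  rows=[
    [5, [0.0, 0, -0.003], [0, 0, 0]],
    [5, [0.0, 0, -0.006], [0, 0, 0]],
    [5, [0.0, 0, -0.006], [0, 0, 0]],
    [5, [0.0, 0, -0.006], [0, 0, 0]],
  ],
)

```text
time: 18.23
tool_pos: [0.5109, 0.0864, 0.06]
tool_rot: [-0.001, 0.858, 0.514, -0.001]
contact_force: [-1.4, 0.2, 0.3]
gripper_width: 0.152
grasp_force: 59.8
```

Emit:
arm_command(
  rows=[
    [5, [0.0, 0, -0.002], [0, 0, 0]],
    [5, [0.0, 0, -0.004], [0, 0, 0]],
    [5, [0.0, 0, -0.004], [0, 0, 0]],
    [5, [0.0, 0, -0.004], [0, 0, 0]],
  ],
)

```text
time: 18.57
tool_pos: [0.5112, 0.0865, 0.06]
tool_rot: [-0.001, 0.858, 0.514, -0.001]
contact_force: [-3.4, -0.5, 7.3]
gripper_width: 0.14
grasp_force: 60.5
```

Emit:
arm_command(
  rows=[
    [30, [0, 0, 0.001], [0, 0, 0]],
    [32, [0, 0, 0.001], [0, 0, 0]],
    [34, [0, 0, 0.001], [0, 0, 0]],
    [34, [0, 0, 0.001], [0, 0, 0]],
    [34, [0, 0, 0.03], [0, 0, 0]],
    [34, [0, 0, 0.1], [0, 0, 0]],
    [36, [0, 0, 0.2], [0, 0, 0]],
    [36, [0, 0, 0.32], [0, 0, 0]],
    [36, [0, 0, 0.42], [0, 0, 0]],
    [50, [0, 0, 0.47], [0, 0, 0.06]],
    [50, [0, 0, 0.47], [0, 0, 0.12]],
    [50, [0, 0, 0.47], [0, 0, 0.16]],
  ],
)

```text
time: 19.57
tool_pos: [0.512, 0.0864, 0.2025]
tool_rot: [0.001, 0.785, 0.619, 0.001]
contact_force: [0.5, 0.3, -0.6]
gripper_width: 0.588
grasp_force: 0.0
```

Emit:
arm_command(
  rows=[
    [50, [0.01, -0.1, 0], [0, 0, 0.06]],
    [50, [0.02, -0.22, 0], [0, 0, 0.12]],
    [50, [0.03, -0.35, 0], [0, 0, 0.18]],
    [50, [0.04, -0.48, 0], [0, 0, 0.24]],
    [50, [0.05, -0.61, 0], [0, 0, 0.3]],
    [50, [0.06, -0.74, 0], [0, 0, 0.308]],
    [50, [0.07, -0.87, 0], [0, 0, 0.308]],
    [50, [0.07, -0.97, 0], [0, 0, 0.308]],
    [50, [0.07, -1, 0], [0, 0, 0.308]],
    [50, [0.07, -1, 0], [0, 0, 0.308]],
  ],
)

```text
time: 20.4
tool_pos: [0.5315, -0.2157, 0.1999]
tool_rot: [-0.0, 0.617, 0.787, -0.001]
contact_force: [-0.2, 0.2, -1.1]
gripper_width: 0.589
grasp_force: 0.0
```

Run:
```python
from h import *
S=grab('scene');T=grab('top');p,R=cur();print(p.round(4),[x.round(4).tolist() for x in units(p,R,[.5315,-.2851,.1],down(14.0))])
for c in([.534,.041],[.5087,.0866],[.514,-.030],[.4636,.058],[.4885,.0165],[.5598,-.005]): print(held(S,c,.07,.1,.007))
a=cv2.resize(S['color'][200:320,230:350],(600,600),interpolation=3);cv2.imwrite('pics/c2.png',a[...,::-1])
W=world(T);m=(np.hypot(W[...,0]-.5315,W[...,1]+.2851)<.12)
hs=cv2.cvtColor(T['color'],cv2.COLOR_RGB2HSV);
import cv2 as c
q=W[m&(W[...,2]>.066)&(W[...,2]<.076)];print(c.minAreaRect((q[:,:2]*1e3).astype(np.float32)))
```

```text
[ 0.5317 -0.213   0.1996] [[-0.0006, -0.2404, -0.332], [0.0002, -0.001, -0.0]]
(np.int64(97), array([534.1,  40.2]))
(np.int64(90), array([509.1,  86. ]))
(np.int64(99), array([515.4, -29.7]))
(np.int64(85), array([461.2,  59.7]))
(np.int64(97), array([485.8,  18.7]))
(np.int64(106), array([557.3,  -3.2]))
((531.898193359375, -284.9878845214844), (122.50747680664062, 177.02236938476562), 13.600265502929688)
```

View pics/c2.png

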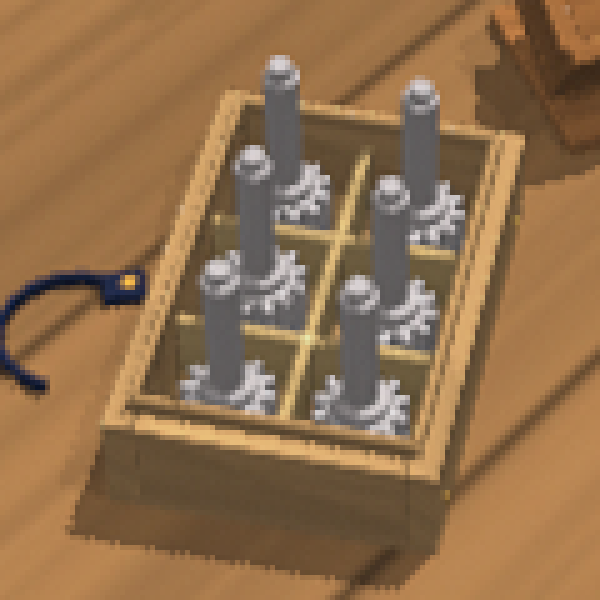

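The picture shows all six pinions standing upright, one per cell, with their tips at (282,72), (420,95), (252,163), (390,192), (220,277) and (359,293). Next is the cover.

Emit:
arm_command(
  rows=[
    [50, [0, -0.1, -0.02], [0, 0, 0]],
    [50, [0, -0.19, -0.08], [0, 0, 0]],
    [50, [0, -0.24, -0.17], [0, 0, 0]],
    [50, [0, -0.24, -0.27], [0, 0, 0]],
    [50, [0, -0.24, -0.34], [0, 0, 0]],
    [50, [0, -0.24, -0.38], [0, 0, 0]],
    [50, [0, -0.24, -0.395], [0, 0, 0]],
    [50, [0, -0.24, -0.402], [0, 0, 0]],
    [50, [0, -0.24, -0.402], [0, 0, 0]],
    [50, [0, -0.24, -0.402], [0, 0, 0]],
  ],
)

```text
time: 21.33
tool_pos: [0.5329, -0.2858, 0.0809]
tool_rot: [0.001, 0.615, 0.788, -0.001]
contact_force: [0.1, -0.2, 1.4]
gripper_width: 0.591
grasp_force: 0.0
```

Emit:
arm_command(
  rows=[
    [5, [0, 0, 0], [0, 0, 0]],
    [5, [0, 0, 0], [0, 0, 0]],
    [5, [0, 0, 0], [0, 0, 0]],
    [5, [0, 0, 0], [0, 0, 0]],
    [5, [0, 0, 0], [0, 0, 0]],
    [5, [0, 0, 0], [0, 0, 0]],
  ],
)

```text
time: 21.83
tool_pos: [0.5324, -0.2861, 0.0802]
tool_rot: [0.001, 0.616, 0.788, -0.001]
contact_force: [-0.5, -0.2, 5.7]
gripper_width: 0.169
grasp_force: 61.7
```

Emit:
arm_command(
  rows=[
    [5, [0, 0, 0.01], [0, 0, 0]],
    [5, [0, 0, 0.03], [0, 0, 0]],
    [5, [0, 0, 0.07], [0, 0, 0]],
    [5, [0, 0, 0.13], [0, 0, 0]],
    [5, [0, 0, 0.2], [0, 0, 0.02]],
    [5, [0, 0, 0.27], [0, 0, 0.05]],
    [5, [0, 0, 0.34], [0, 0, 0.08]],
    [5, [0, 0, 0.4], [0, 0, 0.12]],
    [5, [0, 0, 0.44], [0, 0, 0.15]],
    [5, [0, 0.03, 0.45], [0, 0, 0.1694]],
    [5, [0, 0.08, 0.45], [0, 0, 0.1694]],
    [5, [0, 0.15, 0.45], [0, 0, 0.1694]],
  ],
)

```text
time: 22.83
tool_pos: [0.5312, -0.2397, 0.2132]
tool_rot: [-0.001, 0.507, 0.862, -0.001]
contact_force: [0.6, 1.4, -2.4]
gripper_width: 0.172
grasp_force: 60.7
```

Emit:
arm_command(
  rows=[
    [5, [0, 0.08, 0], [0, 0, 0]],
    [5, [-0.01, 0.17, 0], [0, 0, 0]],
    [5, [-0.02, 0.27, 0], [0, 0, 0]],
    [5, [-0.03, 0.37, 0], [0, 0, 0]],
    [5, [-0.04, 0.47, 0], [0, 0, 0]],
    [5, [-0.05, 0.57, 0], [0, 0, 0]],
    [5, [-0.06, 0.67, 0], [0, 0, 0]],
    [5, [-0.067, 0.76, 0], [0, 0, 0]],
    [5, [-0.067, 0.83, 0], [0, 0, 0]],
    [5, [-0.067, 0.875, 0], [0, 0, 0]],
    [5, [-0.067, 0.895, 0], [0, 0, 0]],
    [5, [-0.067, 0.895, 0], [0, 0, 0]],
  ],
)

```text
time: 23.83
tool_pos: [0.5104, 0.0298, 0.2125]
tool_rot: [-0.001, 0.505, 0.863, -0.001]
contact_force: [0.3, 0.3, -1.5]
gripper_width: 0.175
grasp_force: 60.6
```

```bash
cat > c.py <<'E'
from h import *
T=grab('top');S=grab('scene');p,R=cur();s=monitor.state();print(p.round(4),R.as_matrix().round(4).tolist(),s['gripper_width'],np.round(s['contact_force'],1))
zt=p[2]-.009  # expected cover top
for n,f in(('T',T),('S',S)):
    W=world(f);m=(np.hypot(W[...,0]-.5114,W[...,1]-.0285)<.12)&(abs(W[...,2]-zt)<.012)
    h=cv2.cvtColor(f['color'],cv2.COLOR_RGB2HSV);m&=(h[...,1]>60)&(h[...,2]>90)
    q=W[m];A=np.c_[q[:,:2]-[.511,.0285],np.ones(len(q))];c=np.linalg.lstsq(A,q[:,2],rcond=None)[0]
    r=abs(A@c-q[:,2])<.003;c=np.linalg.lstsq(A[r],q[r,2],rcond=None)[0];r=abs(A@c-q[:,2])<.003
    print(n,r.sum(),'slope,z',c.round(4),cv2.minAreaRect((q[r][:,:2]*1e3).astype(np.float32)))
E
python3 c.py; python3 -c "
from h import *
cv2.imwrite('pics/c3.png',np.hstack([np.load('top.npz')['color'][190:350,250:430],np.load('scene.npz')['color'][140:300,210:390]]).repeat(2,0).repeat(2,1)[...,::-1])"
```

```text
[0.511 0.028 0.213] [[-0.489, 0.8723, -0.0027], [0.8723, 0.489, -0.0018], [-0.0002, -0.0032, -1.0]] 0.17534658562141453 [ 0.   0.3 -1.8]
T 1612 slope,z [-0.0035  0.0032  0.2027] ((510.07470703125, 30.691131591796875), (122.79497528076172, 174.6273956298828), 29.394689559936523)
S 3950 slope,z [-0.0052  0.0027  0.203 ] ((509.6973876953125, 28.902496337890625), (123.22434997558594, 178.40139770507812), 29.19074058532715)
```

View pics/c3.png

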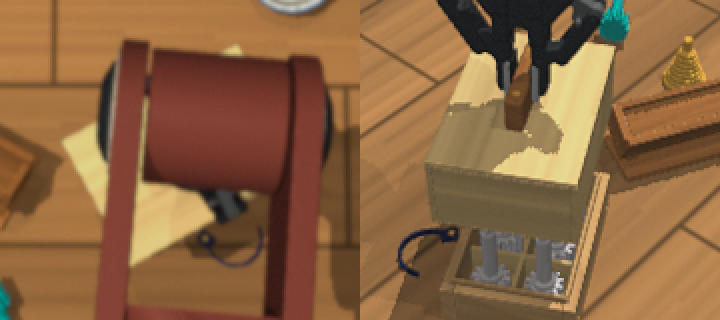

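The cover hangs level over the crate: in the right half its top is centred at about (520,120) with the crate below it. I'll lower it to just above the lip and check the alignment there.

Emit:
arm_command(
  rows=[
    [5, [0.004, -0.003, -0.02], [0, 0, 0]],
    [5, [0.004, -0.003, -0.06], [0, 0, 0]],
    [5, [0.004, -0.003, -0.11], [0, 0, 0]],
    [5, [0.004, -0.003, -0.16], [0, 0, 0]],
    [5, [0.004, -0.003, -0.2], [0, 0, 0]],
    [5, [0.004, -0.003, -0.23], [0, 0, 0]],
    [5, [0.004, -0.003, -0.243], [0, 0, 0]],
    [5, [0.004, -0.003, -0.247], [0, 0, 0]],
    [5, [0.004, -0.003, -0.247], [0, 0, 0]],
    [5, [0.004, -0.003, -0.247], [0, 0, 0]],
  ],
)

```text
time: 24.77
tool_pos: [0.5135, 0.0269, 0.1406]
tool_rot: [0.001, 0.506, 0.863, -0.001]
contact_force: [-0.1, 0.3, -1.2]
gripper_width: 0.173
grasp_force: 60.6
```

```bash
python3 c.py; python3 -c "
from h import *
cv2.imwrite('pics/c4.png',cv2.resize(np.load('scene.npz')['color'][170:320,210:390],(720,600),interpolation=3)[...,::-1])"
```

```text
[0.5136 0.027  0.1409] [[-0.4888, 0.8724, 0.0008], [0.8724, 0.4888, -0.0016], [-0.0018, -0.0001, -1.0]] 0.16702772607467234 [-0.8  0.4 -0.9]
T 1375 slope,z [ 0.     -0.0003  0.131 ] ((513.471435546875, 27.87194061279297), (122.80712890625, 174.83506774902344), 29.33371925354004)
S 3630 slope,z [-0.0008  0.002   0.131 ] ((512.5345458984375, 27.03643035888672), (123.32259368896484, 177.9038848876953), 29.358766555786133)
```

View pics/c4.png

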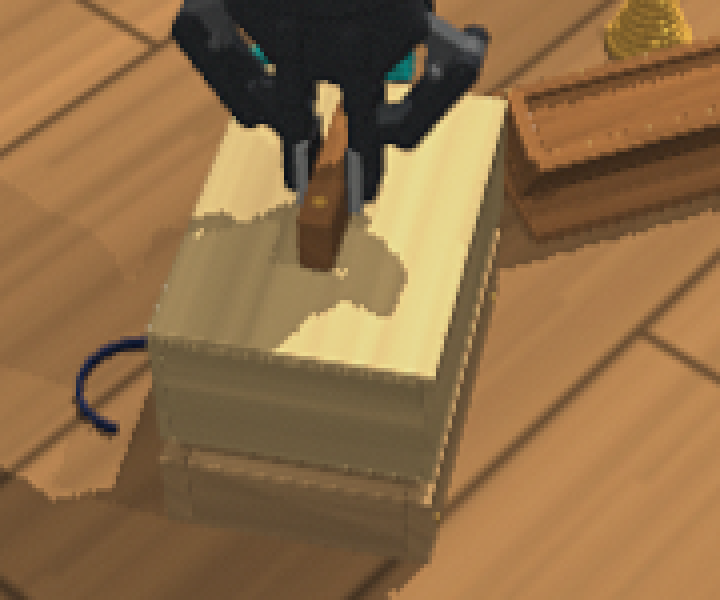

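The cover sits square above the rim with an even gap: its lower corner is at (430,480), just above the crate's corner. It is about 2 mm too far in +x and 1 mm too far in −y, so I'll correct that and lower it slowly.

Emit:
arm_command(
  rows=[
    [5, [-0.0055, 0.003, 0], [0, 0, 0]],
    [5, [-0.0055, 0.003, 0], [0, 0, 0]],
    [5, [-0.0055, 0.003, -0.008], [0, 0, 0]],
    [5, [-0.0055, 0.003, -0.016], [0, 0, 0]],
    [5, [-0.0055, 0.003, -0.024], [0, 0, 0]],
    [5, [-0.0055, 0.003, -0.032], [0, 0, 0]],
    [5, [-0.0055, 0.003, -0.032], [0, 0, 0]],
    [5, [-0.0055, 0.003, -0.032], [0, 0, 0]],
  ],
)

```text
time: 25.53
tool_pos: [0.5109, 0.0279, 0.1298]
tool_rot: [-0.0, 0.506, 0.863, -0.001]
contact_force: [0.2, -0.7, -1.6]
gripper_width: 0.171
grasp_force: 60.6
```

Emit:
arm_command(
  rows=[
    [5, [0, 0, -0.004], [0, 0, 0]],
    [5, [0, 0, -0.008], [0, 0, 0]],
    [5, [0, 0, -0.012], [0, 0, 0]],
    [5, [0, 0, -0.012], [0, 0, 0]],
  ],
)

```text
time: 25.87
tool_pos: [0.511, 0.0279, 0.1263]
tool_rot: [-0.0, 0.506, 0.863, -0.001]
contact_force: [-0.0, -0.1, -2.4]
gripper_width: 0.17
grasp_force: 60.6
```

Below the lip top with no force, so the fit is good.

Emit:
arm_command(
  rows=[
    [5, [0, 0, -0.003], [0, 0, 0]],
    [5, [0, 0, -0.005], [0, 0, 0]],
    [5, [0, 0, -0.007], [0, 0, 0]],
    [5, [0, 0, -0.007], [0, 0, 0]],
  ],
)

```text
time: 26.2
tool_pos: [0.5114, 0.0279, 0.1252]
tool_rot: [0.0, 0.506, 0.863, -0.001]
contact_force: [-1.7, 0.3, 2.0]
gripper_width: 0.173
grasp_force: 61.2
```

Emit:
arm_command(
  rows=[
    [5, [0, 0, -0.002], [0, 0, 0]],
    [5, [0, 0, -0.003], [0, 0, 0]],
    [5, [0, 0, -0.003], [0, 0, 0]],
  ],
)

```text
time: 26.45
tool_pos: [0.5116, 0.0279, 0.1252]
tool_rot: [0.0, 0.506, 0.863, -0.001]
contact_force: [-4.9, 0.7, 7.2]
gripper_width: 0.173
grasp_force: 61.9
```

Emit:
arm_command(
  rows=[
    [24, [0, 0, 0.001], [0, 0, 0]],
    [34, [0, 0, 0.001], [0, 0, 0]],
    [44, [0, 0, 0.001], [0, 0, 0]],
    [50, [0, 0, 0.001], [0, 0, 0]],
    [50, [0, 0, 0.001], [0, 0, 0]],
    [50, [0, 0, 0.04], [0, 0, 0]],
    [50, [0, 0, 0.12], [0, 0, 0]],
    [50, [0, 0, 0.22], [0, 0, 0]],
    [50, [0, 0, 0.32], [0, 0, 0]],
    [50, [0, 0, 0.4], [0, 0, 0]],
    [50, [0, 0, 0.4], [0, 0, 0]],
  ],
)

```text
time: 27.37
tool_pos: [0.5143, 0.0276, 0.2516]
tool_rot: [0.005, 0.506, 0.863, 0.002]
contact_force: [0.6, -0.6, 1.5]
gripper_width: 0.584
grasp_force: 0.0
```

Emit:
arm_command(
  rows=[
    [50, [0, -0.1, 0], [0, 0, 0]],
    [50, [0, -0.22, 0], [0, 0, 0]],
    [50, [0, -0.35, 0], [0, 0, 0]],
    [50, [0, -0.48, 0], [0, 0, 0]],
    [50, [0, -0.61, 0], [0, 0, 0]],
    [50, [0, -0.74, 0], [0, 0, 0]],
    [50, [0, -0.87, 0], [0, 0, 0]],
    [50, [0, -0.95, 0], [0, 0, 0]],
    [50, [0, -0.95, 0], [0, 0, 0]],
  ],
)

```text
time: 28.12
tool_pos: [0.5105, -0.2614, 0.2435]
tool_rot: [-0.0, 0.508, 0.861, -0.002]
contact_force: [-0.3, 0.5, 0.0]
gripper_width: 0.582
grasp_force: 0.0
```

```bash
sed -i 's/^zt=.*/zt=.116/' c.py; python3 c.py; python3 -c "
from h import *
cv2.imwrite('pics/c5.png',np.load('scene.npz')['color'][...,::-1])"
```

```text
[ 0.5109 -0.2577  0.2434] [[-0.4872, 0.8733, -0.0016], [0.8733, 0.4872, -0.0006], [0.0002, -0.0017, -1.0]] 0.5851792552586443 [0.1 0.3 0.5]
T 5159 slope,z [0.0005 0.0016 0.1155] ((511.65631103515625, 28.70128631591797), (122.96631622314453, 175.13485717773438), 29.26604461669922)
S 4340 slope,z [-0.0011  0.0019  0.1154] ((509.898681640625, 29.03960418701172), (123.52951049804688, 179.4788818359375), 29.40301513671875)
```

View pics/c5.png

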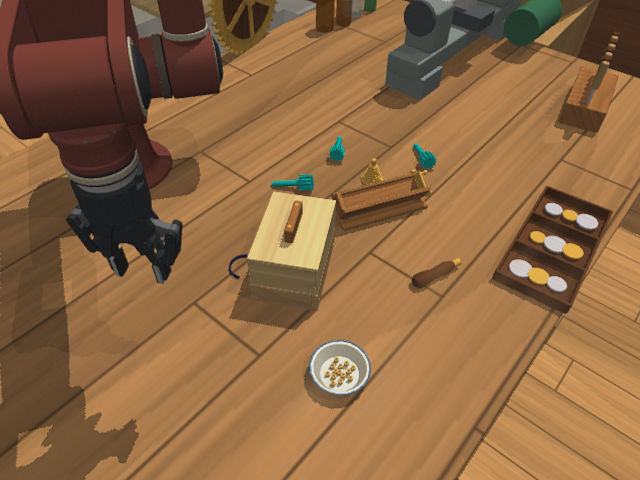

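The cover sits level and seated on the crate at (292,245), its top measured at 115.5 mm (116 mm nominal). The runway at (382,200) is empty, the bystanders are where they were, and the gripper is clear.

```bash
python3 -c "
from plant import manip
print(manip.job_done())"
```

```text
the job is handed in; nothing more can be done
None
```

All six cells hold an upright pinion, the cover sits level and fully seated on the rim, the bystanders are where they lay, and the job was handed in at about 28 s.

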